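# Close the loaded test jig

## Robot

A 6-joint arm with a two-finger parallel gripper is mounted at the origin on the work surface. World frame = base frame: x ahead of the robot, y to its left, z up, the work surface at z = 0. Lengths are in m, angles in rad, forces in N, time in s.
With the tool pointing down it reaches from about 0.4 to 0.825 m from the base axis. Payload 7 kg.
Tool frame: the origin (TCP) lies on the centre line of the jaws, within the pads' length; the fingertips stand 22 mm ahead of it and the grasp point (between the pads) lies 3 mm ahead of it; z points along the fingers, y is the line along which they close (so a half turn about z gives the same grasp; the last joint's range is limited). The gripper opens to 88 mm and grips with 3 to 60 N. Pads are 19 mm wide; open, the fingers measure 130 mm over their backs; the gripper's body (78 mm by 193 mm) begins 47 mm behind the grasp point.
Start: joints at [1.493, 0.359, 0.012, 0, -1.224, -0.288], TCP at [0.241, 0.63, 0.249] pointing down, gripper open.
Joint ranges: [-3.07, 3.07], [-1.43, 2.12], [-1.02, 1.25], [-3.03, 1.67], [-3.05, -0], [-3.03, 3.03]. Speed limits (rad/s): [2.39, 2.39, 3.01, 3.14, 3.14, 3.14].

## Interface

Orientations are given as [roll, pitch, yaw] about the fixed x, y, z axes, in that order (R = Rz(yaw) Ry(pitch) Rx(roll)).
In Python, from station import monitor, viewer, order gives the robot as it stands. The module is installed in compiled form; this text tells all that it offers.
- The arm moves only by the tool servo_tool, never from a script. Its argument "targets" is a list of rows, each an object with "angular": the turn, a rotation vector about the tool's x, y, z in degrees, a list of three; "xyz": the shift along the tool's x, y, z in cm, a list of three; "claw": the finger opening in cm, from 0 to 8.76. A call has 1 to 20 rows; each row shifts and turns the commanded pose from where the row before left it, along the tool's axes as they then stand; what a row does not reach is not made up. A row lasts 1/10 s, in which the tool goes at most 50 mm and 8.59 degrees, less where a joint would pass 70% of its speed; a pose out of reach is approached as far as the arm can. A call is refused whole if a number of a shift passes 5 or a number of a turn 8.59, either way. A call with a gripper value outside its range is refused whole. The fingers move at their own pace and stop on an object; "force" is the grip in N (left out, the last holds). Time passes only in rows, so rows that do not move let the fingers close. It gives the time, the measured TCP pose, the force, the opening and the grip force at its end, in the units of the state.
- monitor.get_state(): the state, without advancing time (a new reading comes with each control period).
- viewer.grab_frame(name): name is "side" or "top"; returns a dict with "color" (400x640x3 uint8, blue, green, red), "fovy" (degrees; the focal length in pixels is half the picture's height over the tangent of half this angle, whatever the lens; pixels are square), "cx", "cy" (the principal point, pixels), "R" (3x3) and "t" (3): a world point X has camera coordinates R X + t. Camera axes: x right, y down, z forward; pixel columns grow to the right and rows downward; lengths in m; the calibration is good to about 2 mm. A picture is of the moment at which its call begins. There is no depth.
- order.job_done(): hands the job in; it is judged then, once.
The state is a dict: "t": time; "q": joint angles; "qd": joint speeds; "joint_efforts": joint torques, N m; "eef_pos": TCP position; "ee_rot": TCP orientation; "force": force on the tool from outside, world axes, zero at the start; "moment": the same for the moment, N m; "width": finger opening in m; "gripper_force": force on a finger pad.
Only numpy, scipy, OpenCV 4.12 (cv2) and the standard library are available. Lean on these libraries where they do the work, as an engineer would, in place of code of your own. Each camera call takes 0.05 s, during which the arm holds its last target. There are 200 camera calls.

## Task

Of the two test jigs on the packing bench, one has a white appliance lying in its slide-out nest drawer. With the fingertips, push that drawer fully home by its front panel without touching the appliance, then swing the same jig's hinged cover over until it lies flat shut. Leave the empty jig as it is, open, and leave everything else on the bench where it stands.

Things in the scene. Friction and masses are not known exactly. Their poses are not given: they have to be found in the camera images.
- station_a: the loaded test jig (its nest holds device_a): fixed grey open-topped box, 160 (x) x 110 (y) x 68 mm high; nest drawer slides out at its front (-x, towards the robot), flat cover hinged on its left (+y) top rim; behind it, at x +80 to +110 mm, an electronics box 85 mm high. Origin: centre of the underside of the 160 x 110 mm box; x from drawer front to back, y left, z up. Position, turn and side of the bench vary
- drawer_a (a joint): how far the drawer of station_a is out, m: 0 fully home, 0.115 fully out; it slides along the jig's x axis with about 1.5 N of friction, runs on no spring and stops hard at both ends
- drawer_a_face (a point): centre of the outer face of that drawer's flat aluminium front panel, 94 mm wide and 50 mm high (bottom 8 mm, top 58 mm above the bench); the jig's x axis is the direction that pushes it in
- cover_a (a joint): opening angle of the cover of station_a, rad: 0 shut and flat on the jig, about 1.57 upright, 1.9 leaning outwards against its stop; the hinge is stiff (0.13 N m), so the cover stays where it is left and does not fall shut
- cover_a_edge (a point): middle of the cover's free edge (109 mm from the hinge, half-way through the 7 mm thick plate; the plate is 156 mm long along x, and a grip tab 45 mm long and 12 mm wide at mid-edge ends 119 mm from the hinge); when shut this edge lies on the jig's right (-y) rim, 72 mm above the bench, and the plate's upper face at 76 mm
- cover_a_hinge (a point): middle of the cover's hinge line, which runs along the jig's x axis at y +55 mm, 68 mm above the bench; the cover swings from leaning over the left side up and across to the right
- device_a: white hand-held appliance, 120 x 38 x 30 mm with rounded edges, lying flat in the nest of station_a's drawer, 13 mm above the bench and lower than the front panel's top; the nest's rim around it is 13 mm high and leaves it 22 mm of play lengthwise. Origin: centre of its underside; x along its length
- station_b: the empty test jig (same build, nothing in its nest): fixed grey open-topped box, 160 (x) x 110 (y) x 68 mm high; nest drawer slides out at its front (-x, towards the robot), flat cover hinged on its left (+y) top rim; behind it, at x +80 to +110 mm, an electronics box 85 mm high. Origin: centre of the underside of the 160 x 110 mm box; x from drawer front to back, y left, z up. Position, turn and side of the bench vary
- drawer_b (a joint): how far the drawer of station_b is out, m: 0 fully home, 0.115 fully out; it slides along the jig's x axis with about 1.5 N of friction, runs on no spring and stops hard at both ends
- drawer_b_face (a point): centre of the outer face of that drawer's flat aluminium front panel, 94 mm wide and 50 mm high (bottom 8 mm, top 58 mm above the bench); the jig's x axis is the direction that pushes it in
- cover_b (a joint): opening angle of the cover of station_b, rad: 0 shut and flat on the jig, about 1.57 upright, 1.9 leaning outwards against its stop; the hinge is stiff (0.13 N m), so the cover stays where it is left and does not fall shut
- cover_b_edge (a point): middle of the cover's free edge (109 mm from the hinge, half-way through the 7 mm thick plate; the plate is 156 mm long along x, and a grip tab 45 mm long and 12 mm wide at mid-edge ends 119 mm from the hinge); when shut this edge lies on the jig's right (-y) rim, 72 mm above the bench, and the plate's upper face at 76 mm
- cover_b_hinge (a point): middle of the cover's hinge line, which runs along the jig's x axis at y +55 mm, 68 mm above the bench; the cover swings from leaning over the left side up and across to the right
- device_spare: a second white hand-held appliance like the one in the nest (120 x 38 x 30 mm), lying on the bench; bystander. Origin: centre of its underside
- cup: paper cup, 72 mm across, 85 mm high; bystander. Origin: centre of its underside
- tape: flat cardboard ring (tape core), 90 mm across, 24 mm high; bystander. Origin: centre of its underside
- driver: screwdriver lying on the bench, about 200 mm long; bystander
- carton: small white carton 60 x 75 x 50 mm; bystander. Origin: centre of its underside
- bottle: white plastic bottle 52 mm across, 130 mm high; bystander. Origin: centre of its underside

How it is judged:
By the outcome, as a careful person would: the job done as asked, in the order asked, and still so for the second after the job is handed in, with the robot touching nothing.
It also fails if it takes over 48 s, if anything falls off the work surface, if the arm or the gripper's body presses on something with over 40 N, if the wrist force passes 120 N, or if a joint passes its speed limit or range.

## Working session

There is one attempt and no reset: what is moved stays moved. The work goes in short steps, Python scripts to look and compute and a tool call to move; the robot and the scene stay as the last step left them, time stands still between calls to the robot, and variables do not carry over. Pictures are saved under pics/ and viewed, at most 10 in all, crops included, and the job is handed in when it is done.

Besides the shell and the picture viewer there is one more tool, called after "Request:" as name([rows], argument=value, ...), one row to a line, values as JSON. servo_tool: Moves the arm, as the interface text tells. Its arguments: {"type":"object","properties":{"targets":{"type":"array"},"force":{"type":"number"}},"required":["targets"]}

```bash
mkdir -p pics; ls
cat > h.py <<'E'
import numpy as np,cv2,json
from station import monitor,viewer,order
def grab(n,f):
    d=viewer.grab_frame(n); cv2.imwrite(f'pics/{f}.png',d['color'])
    np.savez(f'pics/{f}.npz',**{k:np.array(v) for k,v in d.items()}); return d
def K(d):
    f=200/np.tan(np.radians(float(d['fovy']))/2); return f,float(d['cx']),float(d['cy'])
def ray(d,u,v):
    f,cx,cy=K(d); R=np.array(d['R']);t=np.array(d['t'])
    return -R.T@t, R.T@np.array([(u-cx)/f,(v-cy)/f,1])
def onplane(d,u,v,z):
    c,r=ray(d,u,v); return c+r*(z-c[2])/r[2]
def tri(d1,p1,d2,p2):
    c1,r1=ray(d1,*p1);c2,r2=ray(d2,*p2)
    s=np.linalg.lstsq(np.c_[r1,-r2],c2-c1,rcond=None)[0]
    a=c1+s[0]*r1;b=c2+s[1]*r2; return (a+b)/2,np.linalg.norm(a-b)
def proj(d,X):
    f,cx,cy=K(d); p=np.array(d['R'])@X+np.array(d['t']); return cx+f*p[0]/p[2],cy+f*p[1]/p[2]
E
python3 - <<'E'
from h import *
for n in('side','top'):
    d=grab(n,n+'0'); print(n,d['fovy'],d['cx'],d['cy'],-np.array(d['R']).T@np.array(d['t']),np.round(d['R'],2).tolist())
print(monitor.get_state())
E
```

```text
pics
side 46.97985597622895 314.2948225597413 191.20859265985771 [ 0.15023171 -0.72085074  0.9282015 ] [[0.84, -0.54, -0.01], [-0.38, -0.59, -0.71], [0.38, 0.61, -0.7]]
top 48.17363894040194 315.59884260037427 195.60230318566644 [0.37829329 0.00997243 1.26021306] [[0.02, -1.0, -0.0], [-0.98, -0.02, -0.18], [0.18, 0.01, -0.98]]
{'t': 0.1, 'q': array([ 1.49309071e+00,  3.59274937e-01,  1.11583210e-02, -2.80082756e-04,
       -1.22414310e+00, -2.88104861e-01]), 'qd': array([-1.49152676e-03, -4.07124193e-04,  2.79467604e-03,  2.80514129e-03,
       -9.17311157e-05,  9.14965533e-05]), 'joint_efforts': array([-1.08256121e-03, -5.84162378e+01,  2.93748379e+01,  7.01537713e+00,
        1.01253827e-02, -5.06592801e-05]), 'eef_pos': array([0.241335  , 0.62993902, 0.247751  ]), 'ee_rot': array([ 3.14011476e+00, -1.63372165e-04, -3.65905710e-01]), 'force': array([-1.10285061,  0.06313185,  0.68280175]), 'moment': array([-0.03280904,  0.0577802 , -0.04376902]), 'gripper_force': 0.0, 'width': 0.08782358228569317}
```

View pics/side0.png

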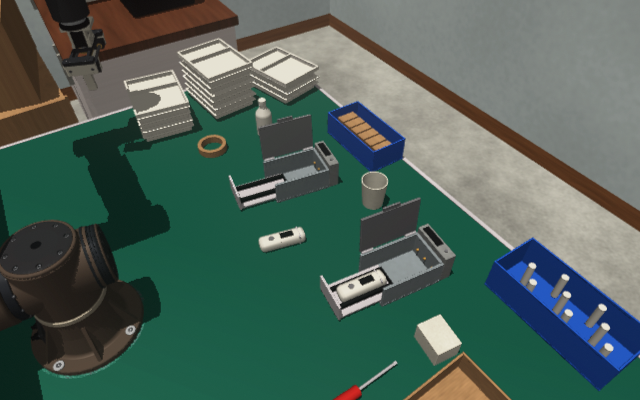

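View pics/top0.png

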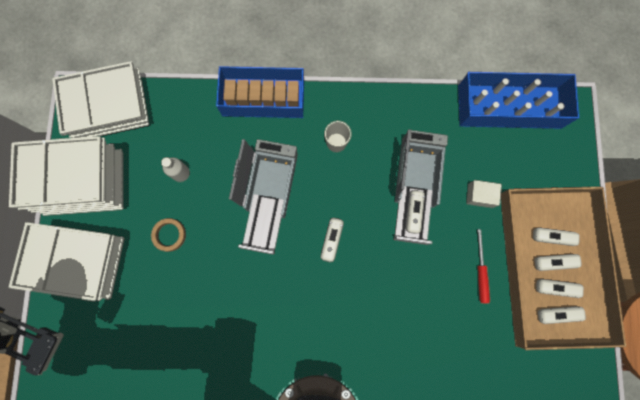

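The loaded jig is the right-hand one: top view around (418,190), side view around (385,265). The empty jig is at (268,195) in the top view. I'll enlarge the loaded one in both views.

Run:
```python
import cv2,numpy as np
a=cv2.imread('pics/top0.png')[120:255,380:460]; b=cv2.imread('pics/side0.png')[190:330,310:470]
a=cv2.resize(a,None,fx=4,fy=4,interpolation=cv2.INTER_CUBIC); b=cv2.resize(b,None,fx=3,fy=3,interpolation=cv2.INTER_CUBIC)
c=np.zeros((540,800,3),np.uint8); c[:a.shape[0],:320]=a; c[:420,320:]=b
cv2.imwrite('pics/c1.png',c)
```

```text
(no output)
```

View pics/c1.png

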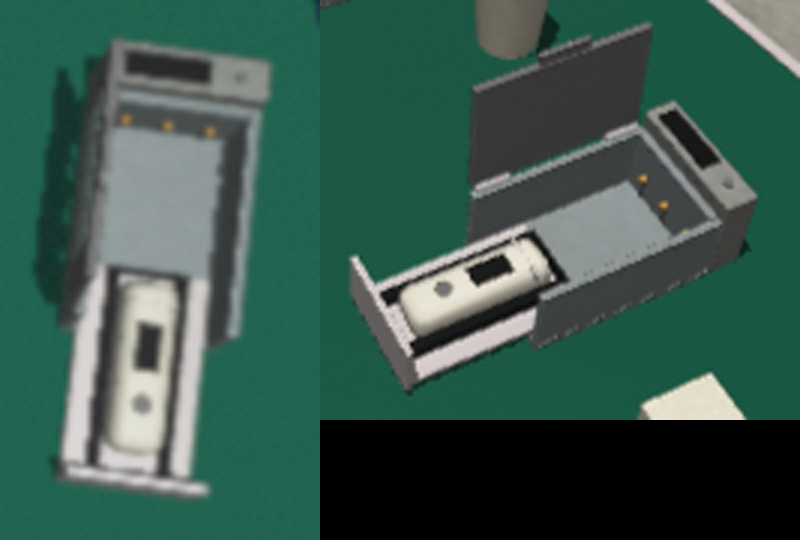

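Run:
```python
from h import *
T=np.load('pics/top0.npz');S=np.load('pics/side0.npz')
t=lambda x,y:(x/4+380-.375,y/4+120-.375); s=lambda x,y:((x-320)/3+310-.33,y/3+190-.33)
P={'panel_tl':((62,463),(353,258)),'panel_tr':((208,488),(407,337)),'rim_fr':((236,338),(537,295)),'rim_br':((258,106),(718,222)),
'elec_bl':((115,42),(672,104)),'elec_br':((270,66),(757,196)),'elec_fl':((110,78),(648,112)),'cov_front':((62,325),(473,90)),'cov_back':((106,45),(652,25))}
for k,(a,b) in P.items():
    X,e=tri(T,t(*a),S,s(*b)); print(k,X.round(4),round(e,4))
for h in(.058,): 
  l,r=[onplane(T,*t(*P[k][0]),h) for k in('panel_tl','panel_tr')]; print(l,r,np.linalg.norm(l-r),np.degrees(np.arctan2(*(l-r)[:2])))
a,b=[onplane(T,*t(*P[k][0]),.068) for k in('rim_fr','rim_br')]; print(a,b,np.linalg.norm(a-b),np.degrees(np.arctan2(*(b-a)[1::-1])))
a,b=[onplane(T,*t(*P[k][0]),.085) for k in('elec_bl','elec_br')]; print(a,b,np.linalg.norm(a-b))
```

```text
panel_tl [ 0.4891 -0.2003  0.047 ] 0.0022
panel_tr [ 0.4736 -0.2927  0.0729] 0.0002
rim_fr [ 0.5745 -0.314   0.0708] 0.0007
rim_br [ 0.7373 -0.3343  0.064 ] 0.0037
elec_bl [ 0.7771 -0.2334  0.0796] 0.0012
elec_br [ 0.7634 -0.3397  0.0824] 0.0029
elec_fl [ 0.7521 -0.23    0.0813] 0.0017
cov_front [ 0.5806 -0.1886  0.1668] 0.0349
cov_back [ 0.7506 -0.2124  0.1657] 0.0088
[ 0.48914786 -0.19882047  0.058     ] [ 0.47469052 -0.29642342  0.058     ] 0.09866788369181924 8.42561685831064
[ 0.57527085 -0.3149423   0.068     ] [ 0.73781233 -0.33410077  0.068     ] 0.16366667831035064 -6.722332621339197
[ 0.77587627 -0.23258028  0.085     ] [ 0.76120575 -0.33814079  0.085     ] 0.10657506794798399
```

Request:
servo_tool([
  {"angular":[0,0,8.5],"xyz":[0,0,0],"claw":0},
  {"angular":[0,0,8.5],"xyz":[0,0,0],"claw":0},
  {"angular":[0,0,8.5],"xyz":[0,0,0],"claw":0},
  {"angular":[0,0,8.5],"xyz":[0,0,0],"claw":0},
  {"angular":[0,0,8.5],"xyz":[0,0,0],"claw":0},
  {"angular":[0,0,8.5],"xyz":[0,0,0],"claw":0},
  {"angular":[0,0,8.5],"xyz":[0,0,0],"claw":0},
  {"angular":[0,0,8.5],"xyz":[0,0,0],"claw":0},
  {"angular":[0,0,8.5],"xyz":[0,0,0],"claw":0},
  {"angular":[0,0,0],"xyz":[4,-2.5,0],"claw":0},
  {"angular":[0,0,0],"xyz":[4,-2.5,0],"claw":0},
  {"angular":[0,0,0],"xyz":[4,-2.5,0],"claw":0},
  {"angular":[0,0,0],"xyz":[4,-2.5,0],"claw":0},
  {"angular":[0,0,0],"xyz":[4,-2.5,0],"claw":0},
  {"angular":[0,0,0],"xyz":[4,-2.5,0],"claw":0},
  {"angular":[0,0,0],"xyz":[4,-2.5,0],"claw":0},
  {"angular":[0,0,0],"xyz":[4,-2.5,0],"claw":0},
  {"angular":[0,0,0],"xyz":[4,-2.5,0],"claw":0},
  {"angular":[0,0,0],"xyz":[4,-2.5,0],"claw":0},
])

```text
t: 2.0
eef_pos: [0.4376, 0.1993, 0.2486]
ee_rot: [-3.142, 0.0, -1.701]
force: [1.1, 1.2, -0.1]
width: 0.0003
gripper_force: 0.0
```

Request:
servo_tool([
  {"angular":[0,0,0],"xyz":[4.5,-0.5,0],"claw":0},
  {"angular":[0,0,0],"xyz":[4.5,-0.5,0],"claw":0},
  {"angular":[0,0,0],"xyz":[4.5,-0.5,0],"claw":0},
  {"angular":[0,0,0],"xyz":[4.5,-0.5,0],"claw":0},
  {"angular":[0,0,0],"xyz":[4.5,-0.5,0],"claw":0},
  {"angular":[0,0,0],"xyz":[4.5,-0.5,0],"claw":0},
  {"angular":[0,0,0],"xyz":[4.5,-0.5,0],"claw":0},
  {"angular":[0,0,0],"xyz":[4.5,-0.5,0],"claw":0},
  {"angular":[0,0,0],"xyz":[4.5,-0.5,0],"claw":0},
  {"angular":[0,0,0],"xyz":[4.5,-0.5,0],"claw":0},
  {"angular":[0,0,0],"xyz":[0,0,4.5],"claw":0},
  {"angular":[0,0,0],"xyz":[0,0,4.5],"claw":0},
  {"angular":[0,0,0],"xyz":[0,0,3],"claw":0},
  {"angular":[0,0,0],"xyz":[0,0,0],"claw":0},
])

```text
t: 3.4
eef_pos: [0.4253, -0.2509, 0.1246]
ee_rot: [3.133, 0.001, -1.702]
force: [0.4, 1.2, 0.5]
width: 0.0005
gripper_force: 0.0
```

Run:
```python
from h import *
d=grab('side','side1');s=monitor.get_state();print(s['eef_pos'],s['ee_rot'],s['force'],s['q'])
cv2.imwrite('pics/c2.png',cv2.resize(d['color'][100:340,200:520],None,fx=2,fy=2,interpolation=cv2.INTER_CUBIC))
```

```text
[ 0.42723728 -0.25136895  0.12724386] [ 3.13697109e+00 -1.12321865e-05 -1.70117162e+00] [-0.43155072 -0.39598822  1.41502126] [-1.34494783e-01  1.85804126e-01 -5.37296631e-01  4.02098769e-05
 -8.52317046e-01  4.09292157e-03]
```

View pics/c2.png

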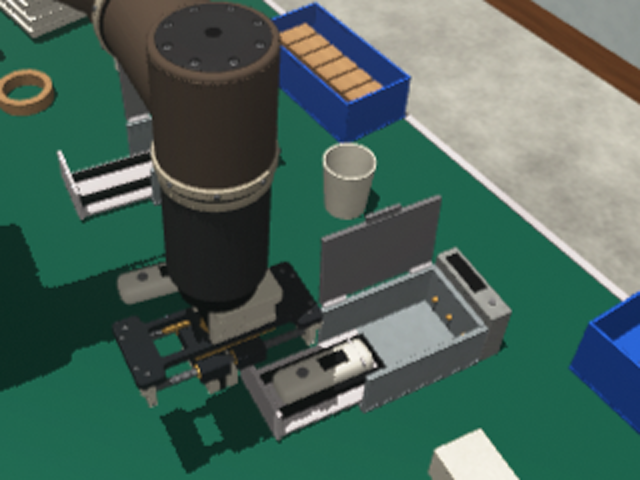

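The gripper is just in front of the drawer panel, which is around (265,405) in the crop, with its narrow finger pair central and the body clear of the cover. Next I lower it and make contact.

Request:
servo_tool([
  {"angular":[0,0,0],"xyz":[0,0,4],"claw":0},
  {"angular":[0,0,0],"xyz":[0,0,3],"claw":0},
  {"angular":[0,0,0],"xyz":[0,0,0.8],"claw":0},
  {"angular":[0,0,0],"xyz":[0,0,0],"claw":0},
  {"angular":[0,0,0],"xyz":[0,-1,0],"claw":0},
  {"angular":[0,0,0],"xyz":[0,-0.5,0],"claw":0},
  {"angular":[0,0,0],"xyz":[0,-0.5,0],"claw":0},
  {"angular":[0,0,0],"xyz":[0,-0.5,0],"claw":0},
  {"angular":[0,0,0],"xyz":[0,-0.5,0],"claw":0},
  {"angular":[0,0,0],"xyz":[0,-0.5,0],"claw":0},
  {"angular":[0,0,0],"xyz":[0,-0.5,0],"claw":0},
  {"angular":[0,0,0],"xyz":[0,0,0],"claw":0},
  {"angular":[0,0,0],"xyz":[0,0,0],"claw":0},
])

```text
t: 4.75
eef_pos: [0.4684, -0.2566, 0.0504]
ee_rot: [-3.141, 0.0, -1.701]
force: [0.2, 0.4, 0.0]
width: 0.0004
gripper_force: 0.0
```

Run:
```python
from h import *
d=grab('side','side2');s=monitor.get_state();print(s['eef_pos'],s['force'])
T=grab('top','top2')
a=cv2.resize(d['color'][200:330,300:460],None,fx=3,fy=3,interpolation=cv2.INTER_CUBIC)
b=cv2.resize(T['color'][120:255,370:450],None,fx=4,fy=4,interpolation=cv2.INTER_CUBIC)
c=np.zeros((540,800,3),np.uint8);c[:,:320]=b;c[:390,320:]=a
cv2.imwrite('pics/c3.png',c)
```

```text
[ 0.46827921 -0.25664657  0.05045282] [-0.72355426 -0.15690645 -0.26828692]
```

View pics/c3.png

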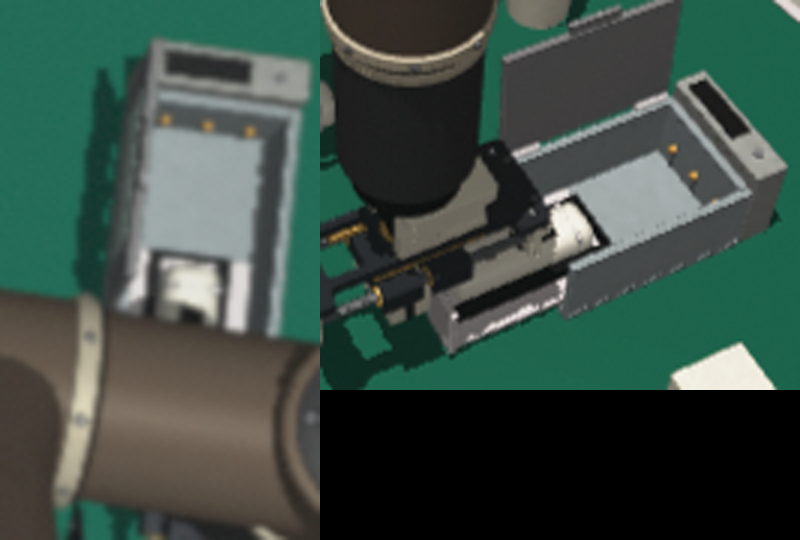

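Run:
```python
from h import *
S=np.load('pics/side2.npz');c=np.array([.661,-.271]);a=np.radians(-7.5);u=np.array([np.cos(a),np.sin(a)]);w=np.array([-u[1],u[0]])
for p in [(540,240),(525,240),(400,318)]:
  for z in(.03,.05,.07,.09,.1,.11):
    X=onplane(S,(p[0]-320)/3+300,p[1]/3+200,z)[:2]-c;print(p,z,(X@u).round(3),(X@w).round(3))
```

```text
(540, 240) 0.03 -0.07 -0.005
(540, 240) 0.05 -0.078 -0.016
(540, 240) 0.07 -0.087 -0.027
(540, 240) 0.09 -0.095 -0.039
(540, 240) 0.1 -0.099 -0.044
(540, 240) 0.11 -0.104 -0.05
(525, 240) 0.03 -0.081 0.0
(525, 240) 0.05 -0.089 -0.011
(525, 240) 0.07 -0.097 -0.022
(525, 240) 0.09 -0.105 -0.034
(525, 240) 0.1 -0.109 -0.04
(525, 240) 0.11 -0.113 -0.045
(400, 318) 0.03 -0.198 -0.02
(400, 318) 0.05 -0.204 -0.031
(400, 318) 0.07 -0.209 -0.042
(400, 318) 0.09 -0.215 -0.053
(400, 318) 0.1 -0.218 -0.059
(400, 318) 0.11 -0.221 -0.064
```

Request:
servo_tool([
  {"angular":[0,0,0],"xyz":[0,-0.3,0],"claw":0},
  {"angular":[0,0,0],"xyz":[0,-0.5,0],"claw":0},
  {"angular":[0,0,0],"xyz":[0,-0.5,0],"claw":0},
  {"angular":[0,0,0],"xyz":[0,-0.5,0],"claw":0},
  {"angular":[0,0,0],"xyz":[0,-0.5,0],"claw":0},
  {"angular":[0,0,0],"xyz":[0,-0.5,0],"claw":0},
  {"angular":[0,0,0],"xyz":[0,-0.5,0],"claw":0},
  {"angular":[0,0,0],"xyz":[0,-0.5,0],"claw":0},
  {"angular":[0,0,0],"xyz":[0,-0.5,0],"claw":0},
  {"angular":[0,0,0],"xyz":[0,-0.5,0],"claw":0},
  {"angular":[0,0,0],"xyz":[0,-0.5,0],"claw":0},
  {"angular":[0,0,0],"xyz":[0,-0.5,0],"claw":0},
  {"angular":[0,0,0],"xyz":[0,-0.5,0],"claw":0},
  {"angular":[0,0,0],"xyz":[0,-0.4,0],"claw":0},
  {"angular":[0,0,0],"xyz":[0,-0.3,0],"claw":0},
  {"angular":[0,0,0],"xyz":[0,-0.2,0],"claw":0},
  {"angular":[0,0,0],"xyz":[0,-0.2,0],"claw":0},
  {"angular":[0,0,0],"xyz":[0,0,0],"claw":0},
])

```text
t: 6.65
eef_pos: [0.542, -0.2664, 0.0507]
ee_rot: [-3.141, -0.0, -1.701]
force: [-0.6, 0.2, 0.2]
width: 0.0007
gripper_force: 0.2
```

Request:
servo_tool([
  {"angular":[0,0,0],"xyz":[0,-0.2,0],"claw":0},
  {"angular":[0,0,0],"xyz":[0,-0.2,0],"claw":0},
  {"angular":[0,0,0],"xyz":[0,-0.2,0],"claw":0},
  {"angular":[0,0,0],"xyz":[0,-0.2,0],"claw":0},
  {"angular":[0,0,0],"xyz":[0,0,0],"claw":0},
])

```text
t: 7.15
eef_pos: [0.55, -0.2673, 0.0506]
ee_rot: [-3.141, -0.0, -1.701]
force: [0.5, 0.4, 0.6]
width: 0.0003
gripper_force: 0.2
```

Request:
servo_tool([
  {"angular":[0,0,0],"xyz":[0,-0.1,0],"claw":0},
  {"angular":[0,0,0],"xyz":[0,-0.1,0],"claw":0},
  {"angular":[0,0,0],"xyz":[0,-0.1,0],"claw":0},
])

```text
t: 7.45
eef_pos: [0.5526, -0.2677, 0.0506]
ee_rot: [3.142, 0.0, -1.701]
force: [-2.0, 0.2, 1.3]
width: 0.0007
gripper_force: 0.8
```

Request:
servo_tool([
  {"angular":[0,0,0],"xyz":[0,-0.1,0],"claw":0},
  {"angular":[0,0,0],"xyz":[0,-0.1,0],"claw":0},
  {"angular":[0,0,0],"xyz":[0,-0.1,0],"claw":0},
])

```text
t: 7.75
eef_pos: [0.5556, -0.268, 0.0506]
ee_rot: [-3.142, 0.0, -1.701]
force: [-2.2, 0.6, 1.2]
width: 0.0002
gripper_force: 0.8
```

Request:
servo_tool([
  {"angular":[0,0,0],"xyz":[0,-0.1,0],"claw":0},
  {"angular":[0,0,0],"xyz":[0,-0.1,0],"claw":0},
  {"angular":[0,0,0],"xyz":[0,0,0],"claw":0},
])

```text
t: 8.05
eef_pos: [0.5577, -0.2683, 0.0506]
ee_rot: [-3.141, -0.0, -1.701]
force: [-0.7, -0.1, 0.5]
width: 0.0005
gripper_force: 0.5
```

Request:
servo_tool([
  {"angular":[0,0,0],"xyz":[0,-0.1,0],"claw":0},
  {"angular":[0,0,0],"xyz":[0,-0.1,0],"claw":0},
  {"angular":[0,0,0],"xyz":[0,-0.1,0],"claw":0},
])

```text
t: 8.35
eef_pos: [0.5585, -0.2684, 0.0504]
ee_rot: [3.138, 0.0, -1.701]
force: [-9.6, 4.0, 8.2]
width: 0.0004
gripper_force: 5.8
```

Run:
```python
from h import *
d=grab('side','side3')
a=cv2.resize(d['color'][190:330,310:470],None,fx=5,fy=4.2,interpolation=cv2.INTER_CUBIC)
cv2.imwrite('pics/c4.png',a)
```

```text
(no output)
```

View pics/c4.png

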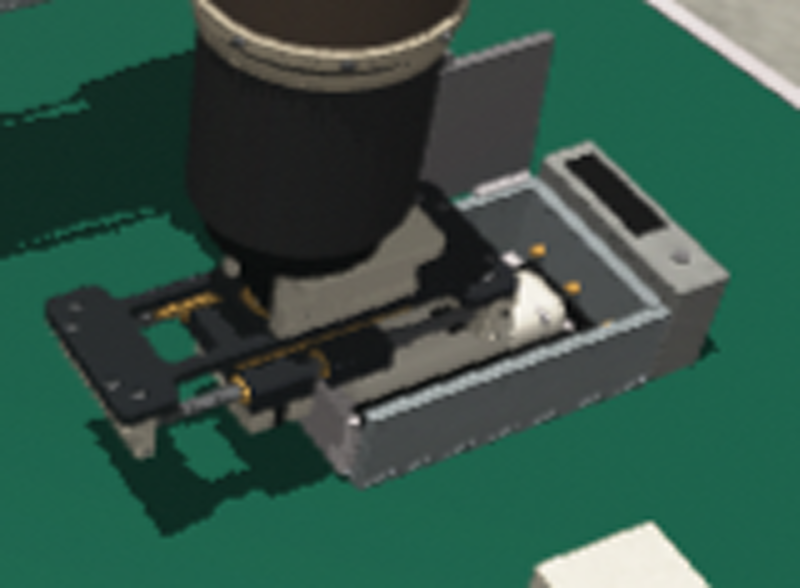

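The picture shows the drawer panel flush with the box front at about (345,430), and the force has risen to about 10 N. One more small push will confirm the hard stop, then I back off.

Request:
servo_tool([
  {"angular":[0,0,0],"xyz":[0,-0.1,0],"claw":0},
  {"angular":[0,0,0],"xyz":[0,0,0],"claw":0},
  {"angular":[0,0,0],"xyz":[0,0,0],"claw":0},
])

```text
t: 8.7
eef_pos: [0.5585, -0.2684, 0.0504]
ee_rot: [3.136, 0.0, -1.702]
force: [-10.2, 3.8, 9.4]
width: 0.0003
gripper_force: 6.3
```

Request:
servo_tool([
  {"angular":[0,0,0],"xyz":[0,1,0],"claw":0},
  {"angular":[0,0,0],"xyz":[0,3,0],"claw":0},
  {"angular":[0,0,0],"xyz":[0,4.5,0],"claw":0},
  {"angular":[0,0,0],"xyz":[0,0,-4.5],"claw":0},
  {"angular":[0,0,0],"xyz":[0,0,-4.5],"claw":0},
  {"angular":[0,0,0],"xyz":[0,0,-4.5],"claw":0},
  {"angular":[0,0,0],"xyz":[0,0,-4.5],"claw":0},
  {"angular":[0,0,0],"xyz":[0,0,-4.5],"claw":0},
  {"angular":[0,0,0],"xyz":[0,0,0],"claw":0},
  {"angular":[0,0,0],"xyz":[0,0,0],"claw":0},
])

```text
t: 9.7
eef_pos: [0.4778, -0.2579, 0.2769]
ee_rot: [-3.137, 0.0, -1.701]
force: [0.2, 0.3, -1.2]
width: 0.0004
gripper_force: 0.0
```

Run:
```python
from h import *
d=grab('side','side4');s=monitor.get_state();print(s['eef_pos'],s['force'])
a=cv2.resize(d['color'][180:330,310:470],None,fx=5,fy=4,interpolation=cv2.INTER_CUBIC)
cv2.imwrite('pics/c5.png',a)
```

```text
[ 0.47709715 -0.25767315  0.27542501] [-0.63665165 -0.36966459 -1.08776273]
```

View pics/c5.png

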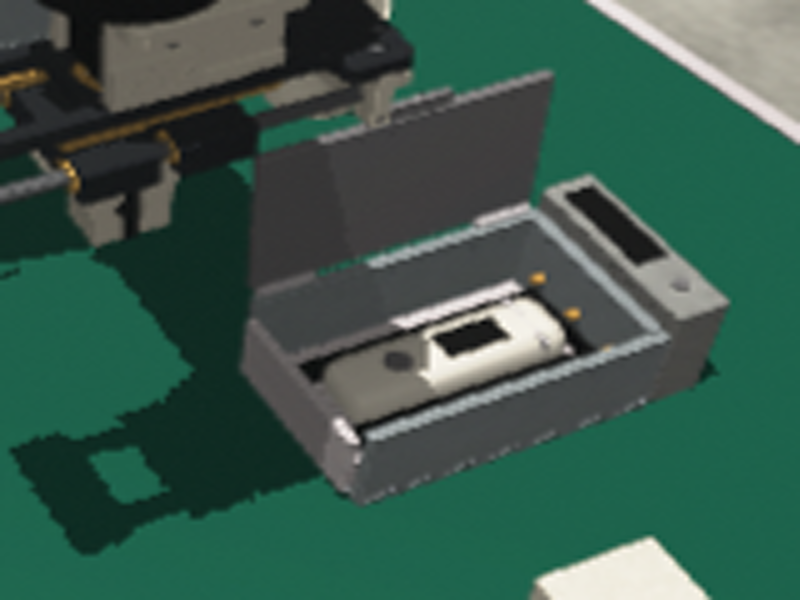

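The drawer is flush at about (300,410) and the appliance lies in its nest. Now the cover's angle, by intersecting the rays through its top corners at (255,155) and (552,72) with the planes at local x = ±78 mm.

Run:
```python
from h import *
S=np.load('pics/side4.npz');c=np.array([.661,-.271,0]);a=np.radians(-7.5);u=np.array([np.cos(a),np.sin(a),0]);w=np.array([-u[1],u[0],0])
for p,x in(((257,155),-.078),((552,72),.078)):
  o,r=ray(S,p[0]/5+310,p[1]/4+180); s=(x-(o-c)@u)/(r@u); X=o+s*r-c; print(X@w,X[2],np.degrees(np.arctan2(X[2]-.068,.055-X@w)),np.hypot(X[2]-.068,.055-X@w))
tcp=np.array([.4771,-.2577,.2754])-c;print(tcp@u,tcp@w)
```

```text
0.05759518944408306 0.18367710866783094 91.28520209996826 0.11570621624614576
0.06048156842050749 0.17755504951856138 92.86439593225019 0.10969209847278491
-0.18406270836317043 -0.010817550092995773
```

Request:
servo_tool([
  {"angular":[0,0,0],"xyz":[-2.7,-3.7,0],"claw":0},
  {"angular":[0,0,0],"xyz":[-2.7,-3.7,0],"claw":0},
  {"angular":[0,0,0],"xyz":[-2.7,-3.7,0],"claw":0},
  {"angular":[0,0,0],"xyz":[-2.7,-3.7,0],"claw":0},
  {"angular":[0,0,0],"xyz":[-2.7,-3.7,0],"claw":0},
  {"angular":[0,0,0],"xyz":[0,0,0],"claw":0},
  {"angular":[0,0,0],"xyz":[0,0,0],"claw":0},
])

```text
t: 10.45
eef_pos: [0.6783, -0.147, 0.2722]
ee_rot: [3.137, -0.001, -1.7]
force: [-0.7, -1.0, -0.0]
width: 0.0003
gripper_force: 0.0
```

```bash
cat > loc.py <<'E'
from h import *
s=monitor.get_state();d=s['eef_pos']-[.661,-.271,0];a=np.radians(-7.5)
print('local',d[0]*np.cos(a)+d[1]*np.sin(a),-d[0]*np.sin(a)+d[1]*np.cos(a),d[2],'F',s['force'],'rot',s['ee_rot'])
E
python3 loc.py
```

```text
local 0.0009315180504518919 0.12516084903101682 0.2721656337239929 F [-0.72332757 -1.02993656 -0.04552254] rot [ 3.13711324e+00 -5.61498447e-04 -1.69974886e+00]
```

Request:
servo_tool([
  {"angular":[0,0,0],"xyz":[0,0,4],"claw":0},
  {"angular":[0,0,0],"xyz":[0,0,4],"claw":0},
  {"angular":[0,0,0],"xyz":[0,0,2],"claw":0},
  {"angular":[0,0,0],"xyz":[0,0,0],"claw":0},
  {"angular":[0,0,0],"xyz":[1,0,0],"claw":0},
  {"angular":[0,0,0],"xyz":[1,0,0],"claw":0},
  {"angular":[0,0,0],"xyz":[1,0,0],"claw":0},
  {"angular":[0,0,0],"xyz":[1,0,0],"claw":0},
  {"angular":[0,0,0],"xyz":[0.6,0,0],"claw":0},
  {"angular":[0,0,0],"xyz":[0.6,0,0],"claw":0},
  {"angular":[0,0,0],"xyz":[0.6,0,0],"claw":0},
  {"angular":[0,0,0],"xyz":[0.6,0,0],"claw":0},
  {"angular":[0,0,0],"xyz":[0.6,0,0],"claw":0},
  {"angular":[0,0,0],"xyz":[0.6,0,0],"claw":0},
])

```text
t: 11.85
eef_pos: [0.6681, -0.2235, 0.1752]
ee_rot: [3.141, 0.0, -1.701]
force: [0.2, 2.5, -1.0]
width: 0.0002
gripper_force: 0.7
```

```bash
python3 loc.py
python3 - <<'E'
from h import *
d=grab('side','side5')
a=cv2.resize(d['color'][150:330,290:470],None,fx=3,fy=3,interpolation=cv2.INTER_CUBIC)
cv2.imwrite('pics/c6.png',a)
E
```

```text
local 0.0008233115060295162 0.04797303426819066 0.17522238665599313 F [ 0.15408619  2.49248705 -0.97420422] rot [ 3.14102306e+00  1.45905578e-04 -1.70079051e+00]
```

View pics/c6.png

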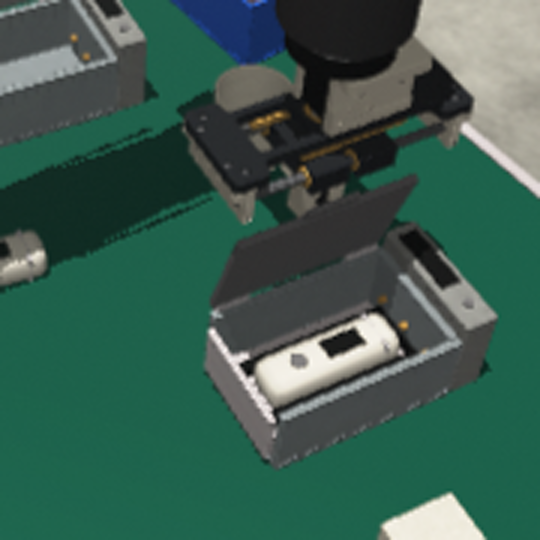

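The cover is tipping over with the fingertips on its outer face, at around 73°. I'll follow the arc down.

Request:
servo_tool([
  {"angular":[0,0,0],"xyz":[0.63,0,0.23],"claw":0},
  {"angular":[0,0,0],"xyz":[0.63,0,0.23],"claw":0},
  {"angular":[0,0,0],"xyz":[0.63,0,0.23],"claw":0},
  {"angular":[0,0,0],"xyz":[0.63,0,0.4],"claw":0},
  {"angular":[0,0,0],"xyz":[0.63,0,0.4],"claw":0},
  {"angular":[0,0,0],"xyz":[0.63,0,0.4],"claw":0},
  {"angular":[0,0,0],"xyz":[0.5,0,0.57],"claw":0},
  {"angular":[0,0,0],"xyz":[0.5,0,0.57],"claw":0},
  {"angular":[0,0,0],"xyz":[0.5,0,0.57],"claw":0},
  {"angular":[0,0,0],"xyz":[0.35,0,0.63],"claw":0},
  {"angular":[0,0,0],"xyz":[0.35,0,0.63],"claw":0},
  {"angular":[0,0,0],"xyz":[0.35,0,0.63],"claw":0},
  {"angular":[0,0,0],"xyz":[0.17,0,0.6],"claw":0},
  {"angular":[0,0,0],"xyz":[0.17,0,0.6],"claw":0},
  {"angular":[0,0,0],"xyz":[0.17,0,0.5],"claw":0},
  {"angular":[0,0,0],"xyz":[0,0,0],"claw":0},
])

```text
t: 13.5
eef_pos: [0.6588, -0.2911, 0.1025]
ee_rot: [3.14, 0.0, -1.701]
force: [0.2, -0.5, -0.3]
width: 0.0006
gripper_force: 0.0
```

```bash
python3 loc.py
```

```text
local 0.00046390531759511007 -0.020178044338939046 0.10251326747817897 F [ 0.22573361 -0.53439006 -0.29317961] rot [ 3.14000781e+00  2.71259033e-04 -1.70118722e+00]
```

Request:
servo_tool([
  {"angular":[0,0,0],"xyz":[0,0,0.1],"claw":0},
  {"angular":[0,0,0],"xyz":[0,0,0.1],"claw":0},
  {"angular":[0,0,0],"xyz":[0,0,0.1],"claw":0},
  {"angular":[0,0,0],"xyz":[0,0,0],"claw":0},
])

```text
t: 13.9
eef_pos: [0.6595, -0.2912, 0.1008]
ee_rot: [-3.141, -0.0, -1.701]
force: [-0.1, 0.1, 0.7]
width: 0.0006
gripper_force: 0.1
```

Request:
servo_tool([
  {"angular":[0,0,0],"xyz":[0,0,0.1],"claw":0},
  {"angular":[0,0,0],"xyz":[0,0,0.1],"claw":0},
  {"angular":[0,0,0],"xyz":[0,0,0],"claw":0},
])

```text
t: 14.2
eef_pos: [0.6594, -0.2911, 0.0986]
ee_rot: [-3.142, 0.0, -1.701]
force: [0.2, 0.0, 1.2]
width: 0.0002
gripper_force: 0.1
```

Request:
servo_tool([
  {"angular":[0,0,0],"xyz":[0,0,0.1],"claw":0},
  {"angular":[0,0,0],"xyz":[0,0,0.1],"claw":0},
  {"angular":[0,0,0],"xyz":[0,0,0],"claw":0},
])

```text
t: 14.5
eef_pos: [0.6595, -0.2912, 0.0982]
ee_rot: [-3.141, -0.0, -1.7]
force: [-3.5, 2.3, 9.8]
width: 0.0001
gripper_force: 4.8
```

The plate stopped hard with the fingertips at z = 0.076, which is its shut height. I press slightly more, lift away and look.

Request:
servo_tool([
  {"angular":[0,0,0],"xyz":[0,0,0.1],"claw":0},
  {"angular":[0,0,0],"xyz":[0,0,0],"claw":0},
  {"angular":[0,0,0],"xyz":[0,0,-1],"claw":0},
  {"angular":[0,0,0],"xyz":[0,0,-4],"claw":0},
  {"angular":[0,0,0],"xyz":[0,0,-4.5],"claw":0},
  {"angular":[0,0,0],"xyz":[0,0,-4.5],"claw":0},
  {"angular":[0,0,0],"xyz":[0,4.5,0],"claw":0},
  {"angular":[0,0,0],"xyz":[0,4.5,0],"claw":0},
  {"angular":[0,0,0],"xyz":[0,4.5,0],"claw":0},
  {"angular":[0,0,0],"xyz":[0,4.5,0],"claw":0},
  {"angular":[0,0,0],"xyz":[0,0,0],"claw":0},
  {"angular":[0,0,0],"xyz":[0,0,0],"claw":0},
])

```text
t: 15.7
eef_pos: [0.4804, -0.2678, 0.2368]
ee_rot: [-3.14, -0.0, -1.701]
force: [0.8, 0.9, 0.1]
width: 0.0003
gripper_force: 0.0
```

```bash
python3 loc.py
python3 - <<'E'
from h import *
d=grab('side','side6')
cv2.imwrite('pics/c7.png',cv2.resize(d['color'][90:380,190:510],None,fx=2,fy=2,interpolation=cv2.INTER_CUBIC))
E
```

```text
local -0.17951471959401188 -0.02038082364783606 0.23679267381735544 F [0.84532537 0.91528326 0.13542751] rot [-3.13958776e+00 -6.80035019e-05 -1.70112640e+00]
```

View pics/c7.png

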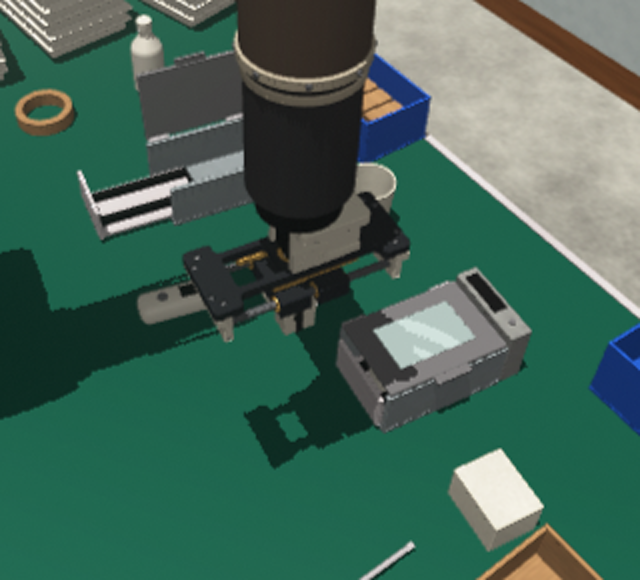

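The loaded jig's cover lies flat shut at about (430,345) and its drawer is flush at about (360,385). The empty jig and the bystanders are where they were.

```bash
python3 -c "
from station import order
print(order.job_done())"
```

```text
the job is handed in; nothing more can be done
None
```

The loaded jig's drawer is pushed fully home and its cover is shut flat. The empty jig and everything else on the bench were left as they stood, and the job is handed in at about 16 s on the robot's clock.

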